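Sweep broken gear-tooth chips off the plate

ROBOT

A 6-joint arm with a two-finger parallel gripper is mounted at the origin on the work surface. World frame = base frame: x ahead of the robot, y to its left, z up, the work surface at z = 0. Lengths are in m, angles in degrees, forces in N, time in s.
With the tool pointing down it reaches from about 0.35 to 0.875 m from the base axis. Payload 15.5 kg.
Tool frame: the origin (TCP) lies at the very end of the fingers, on their centre line; the grasp point (between the pads) lies 19 mm behind it (robot.grasp_offset is the distance from the TCP to the grasp point, in m); z points along the fingers, y is the line along which they close (so a half turn about z gives the same grasp; the last joint's range is limited). The gripper opens to 85 mm and grips with 20 to 120 N. Pads are 22 mm wide; open, the fingers measure 114 mm over their backs; the gripper's body (76 mm by 85 mm) begins 54 mm behind the grasp point. The pads swing forward as they close: fully open they stand 13 mm farther back than shut.
Start: joints at [-71.018, 28.281, 77.091, -0, 74.628, -5.472], TCP at [0.259, -0.569, 0.231] pointing down, gripper open.
Joint ranges: [-166.48, 166.48], [-47.26, 123.95], [12.59, 153.08], [-70.14, 250.14], [6.76, 159.57], [-176.63, 176.63]. Speed limits (degrees/s): [108.29, 108.29, 147.25, 172.46, 172.46, 172.46].

INTERFACE

Orientations are given as a 3x3 rotation matrix whose columns are the frame's x, y, z axes.
In Python, from plant import robot gives the robot as it stands. The module is installed in compiled form; this text tells all that it offers.
- The arm moves only by the tool servo_tool, never from a script. Its arguments are lists of equal length, an entry for each row: "linear": the shift along the world's x, y, z normalised to -1 to 1, where 1 is 0.1 m, a list of three; "angular": the turn, a rotation vector about the world's x, y, z normalised to -1 to 1, where 1 is 180 degrees, a list of three; "fingers": the opening in per cent of the stroke, from 0 (shut) to 100 (fully open). In form: {"linear": [[x, y, z], ...], "angular": [[ax, ay, az], ...], "fingers": [fingers, ...]}. A call has 1 to 10 rows; each row is the pose to reach, as a shift and turn from the pose commanded when the call began, turning the shorter way round; what a row does not reach only later rows make up. A row lasts 1/10 s, in which the tool goes at most 50 mm and 8.59 degrees, less where a joint would pass 70% of its speed; a pose out of reach is approached as far as the arm can. A call with a number of a shift or a turn outside -1 to 1 is refused whole. A call with a gripper value outside its range is refused whole. The fingers move at their own pace and stop on an object; the grip force is fixed at half the most. Time passes only in rows, so rows that repeat a pose let the fingers close. It gives the time, the measured TCP pose, the force and the opening at its end, in the units of the state.
- robot.sense(): the state, without advancing time (a new reading comes with each control period).
- robot.capture(name): name is "scene" or "top"; returns the picture (384x512x3 uint8, red, green, blue); there is no depth.
- robot.camera_info(name): a dict with "intrinsics" (3x3 intrinsics, pixels), "R" (3x3) and "t" (3): a world point X has camera coordinates R X + t. Camera axes: x right, y down, z forward; pixel columns grow to the right and rows downward; lengths in m; the calibration is good to about 2 mm. A picture is of the moment at which its call begins. camera_info takes no time and is no camera call.
- robot.close_job(): hands the job in, once; it reports no verdict.
Trained networks look in the newest picture that a camera, given by its name, has taken for a name from the list of things; names that differ only in an ending like _2 or _b are one class to them, and where a whole thing is asked for, a point or a joint stands for the part that bears it (a point fixed in the world has none). Each returns a list of dicts, best first, with "confidence" (0 to 1); they miss things now and then, are a little off and sometimes report something else, mostly with a low value. They report only what shows in the picture. A call takes as long as a camera call. They do not tell look-alikes from the thing itself.
- robot.look_for(camera, target): "bbox" ([left, top, right, bottom] in pixels, round what is visible of it).
- robot.regions_of(camera, target): "pixels" (384x512 bool, what is visible of it) and "bbox" ([left, top, right, bottom] in pixels, round what is visible of it).
The state is a dict: "clock": time; "joints": joint angles; "joint_vel": joint speeds; "tau": joint torques, N m; "tool_pos": TCP position; "ee_rot": TCP orientation; "contact_force": force on the tool from outside, world axes, zero at the start; "wrist_torque": the same for the moment, N m; "gripper_width": opening from 0.0 (shut) to 1.0 (fully open).
Only numpy, scipy, OpenCV 4.12 (cv2) and the standard library are available. Lean on these libraries where they do the work, as an engineer would, in place of code of your own. Each camera call takes 0.05 s, during which the arm holds its last target. There are 200 camera calls.

TASK

Pick up the scraper block and use it to sweep the five loose steel chips off the plate into the catch tray along its edge; do not touch the chips with the gripper or arm. Do not shift the gear wheel and bearing ring standing on the plate, nor anything else on the bench. When all five chips lie in the tray, stand the scraper upright again on its rubber mat and let go.

Things in the scene. Friction and masses are not known exactly. Their poses are not given: they have to be found in the camera images.
- station: fixed cleaning station: a flat aluminium plate 200 mm (its x) by 290 mm (its y), flat top 50 mm above the bench, with no raised edge; along the whole of its -x edge, touching it, an open dark steel catch tray, 90 mm wide (station x from -190 to -100 mm), floor 5 mm and walls 38 mm above the bench, thus lower than the plate top. Origin: at bench height under the centre of the plate; the tray's edge of the plate is at station x = -100 mm
- scraper: scraper block standing upright: aluminium foot 24 mm (its x) by 56 mm (its y) by 24 mm tall; above it a wooden grip 22 mm (x) by 34 mm (y), from 24 to 84 mm above its underside; 0.16 kg. Origin: centre of its underside. The flat 56 mm wide faces of the foot (its +x and -x faces) push the chips
- mat: fixed black rubber mat on the bench, 130 mm (x) by 100 mm (y), 4 mm thick, on which the scraper stands at first. Origin: centre of its underside, at bench height
- gear: steel gear wheel lying flat on the plate, 44 mm across the teeth, 18 mm tall, 0.16 kg; loose; its place on the plate varies. Origin: centre of its underside
- bearing: steel bearing ring lying flat on the plate, 42 mm across, 14 mm tall, 0.11 kg; loose; its place on the plate varies. Origin: centre of its underside
- partsbox: fixed open clear box of bolts, 130 by 100 by 50 mm tall, on the other side of the station from the mat. Origin: centre of its underside
- chip1: loose dark steel chip (broken gear tooth), flat, about 20 by 15 by 7 mm thick, 14 g, anywhere on the plate. Origin: near the centre of its underside
- chip2: loose dark steel chip (broken gear tooth), flat, about 20 by 15 by 7 mm thick, 14 g, anywhere on the plate. Origin: near the centre of its underside
- chip3: loose dark steel chip (broken gear tooth), flat, about 20 by 15 by 7 mm thick, 14 g, anywhere on the plate. Origin: near the centre of its underside
- chip4: loose dark steel chip (broken gear tooth), flat, about 20 by 15 by 7 mm thick, 14 g, anywhere on the plate. Origin: near the centre of its underside
- chip5: loose dark steel chip (broken gear tooth), flat, about 20 by 15 by 7 mm thick, 14 g, anywhere on the plate. Origin: near the centre of its underside
- jar: bystander: white jar with a black lid, 52 mm across, 60 mm tall. Origin: centre of its underside
- sprayer: bystander: orange bottle, 60 mm across, 170 mm tall. Origin: centre of its underside
- can: bystander: blue can, 66 mm across, 110 mm tall. Origin: centre of its underside
- wrench: bystander: steel open spanner lying on the bench. Origin: on the bench below the middle of the tool
- driver: bystander: screwdriver lying on the bench. Origin: on the bench below the middle of the tool
Things that resemble listed ones, but are neither listed nor needed, are in the scene too. Of the things like the scraper, leave any that is purple; of the rest the larger one is meant.

How it is judged (in metres and radians):
On the way, in this order (a step that is already met when the one before it is completed fails the run):
1. the gripper holds the scraper down on or just over the plate (contact force between the fingers and scraper above 1 N and z of scraper in the frame of station between 0.045 and 0.057 m and x of scraper in the frame of station between -0.13 and 0.13 m and y of scraper in the frame of station between -0.17 and 0.17 m), for 0.1 s.
2. all five chips lie in the catch tray (x of chip1 in the frame of station between -0.19 and -0.1 m and y of chip1 in the frame of station between -0.145 and 0.145 m and z of each of chip1, chip2, chip3, chip4, chip5 in the frame of station below 0.035 m and x of chip2 in the frame of station between -0.19 and -0.1 m and y of chip2 in the frame of station between -0.145 and 0.145 m and x of chip3 in the frame of station between -0.19 and -0.1 m and y of chip3 in the frame of station between -0.145 and 0.145 m and x of chip4 in the frame of station between -0.19 and -0.1 m and y of chip4 in the frame of station between -0.145 and 0.145 m and x of chip5 in the frame of station between -0.19 and -0.1 m and y of chip5 in the frame of station between -0.145 and 0.145 m), for 0.2 s.
At the end, for the whole second after the job is handed in: all five chips at rest inside the catch tray, below its rim; the scraper standing upright (within 0.1 rad) on the mat, its centre within the mat's outline, at rest and released (all of step 2 and linear speed of each of chip1, chip2, chip3, chip4, chip5, scraper below 0.02 m/s and x of scraper in the frame of mat between -0.065 and 0.065 m and y of scraper in the frame of mat between -0.05 and 0.05 m and height (world z) of scraper below 0.008 m and angle between scraper's own z axis and vertical below 0.1 rad and contact force between the fingers and scraper below 0.1 N); the robot touches nothing.
It fails at once if the gripper or arm touches a chip (contact force between any of the fingers, the arm and chip1 above 0.3 N or contact force between any of the fingers, the arm and chip2 above 0.3 N or contact force between any of the fingers, the arm and chip3 above 0.3 N or contact force between any of the fingers, the arm and chip4 above 0.3 N or contact force between any of the fingers, the arm and chip5 above 0.3 N).
It fails at once if the gear wheel or bearing ring is shifted by more than 10 mm (distance of any of gear, bearing from where it was at the start of the episode above 0.01 m).
It fails at once if another thing on the bench is moved by more than 20 mm (distance of any of jar, sprayer, can, wrench, driver from where it was at the start of the episode above 0.02 m).
It also fails if it takes over 72 s, if anything falls off the work surface, if the arm or the gripper's body presses on something with over 40 N, if the wrist force passes 120 N, or if a joint passes its speed limit or range.

## Working session

There is one attempt and no reset: what is moved stays moved. The work goes in short steps, Python scripts to look and compute and a tool call to move; the robot and the scene stay as the last step left them, time stands still between calls to the robot, and variables do not carry over. Pictures are saved under pics/ and viewed, on a budget of 10 in all, crops included, one or two more only if the job needs it, and the job is handed in when it is done.

Besides the shell and the picture viewer there is one more tool, called after "Request:" in YAML: its name, and indented under it one key for each argument. servo_tool: Moves the arm, as the interface text tells. Scaled input: -1 to 1 covers 0.1 m each way for a shift and 180 degrees each way for a turn. Its arguments: {"type":"object","properties":{"linear":{"type":"array"},"angular":{"type":"array"},"fingers":{"type":"array"}},"required":["linear","angular","fingers"]}

```bash
mkdir -p pics
python3 - <<'E'
from plant import robot
import cv2
for n in("scene","top"):
    im=robot.capture(n); cv2.imwrite(f"pics/{n}0.png",im[:,:,::-1])
    c=robot.camera_info(n); print(n,c)
for t in["station","scraper","mat","gear","bearing","chip1","partsbox"]:
    for r in robot.look_for("top",t)[:8]: print(t,[round(v) for v in r["bbox"]],round(r["confidence"],2))
print(robot.sense())
a=cv2.imread("pics/top0.png"); cv2.imwrite("pics/top0b.png",cv2.resize(a,(800,600),interpolation=cv2.INTER_CUBIC))
E
```

```text
scene {'intrinsics': array([[457.5733191 ,   0.        , 258.43951986],
       [  0.        , 457.5733191 , 189.55225681],
       [  0.        ,   0.        ,   1.        ]]), 'R': array([[ 0.35245225,  0.93547112, -0.0259072 ],
       [ 0.49247633, -0.20894569, -0.84487204],
       [-0.79576659,  0.28501837, -0.53434077]]), 't': array([-0.14303227, -0.18917613,  1.82747453])}
top {'intrinsics': array([[363.94039023,   0.        , 253.26940266],
       [  0.        , 363.94039023, 188.93464056],
       [  0.        ,   0.        ,   1.        ]]), 'R': array([[-0.00679846, -0.99996534,  0.00480541],
       [-0.9911478 ,  0.00610118, -0.13262283],
       [ 0.13258892, -0.0056645 , -0.99115493]]), 't': array([-0.04008504,  0.50379003,  1.26312682])}
station [196, 137, 284, 225] 0.62
scraper [338, 200, 352, 215] 0.74
scraper [304, 202, 317, 204] 0.45
scraper [378, 196, 395, 206] 0.44
mat [325, 187, 358, 223] 0.6
gear [243, 145, 253, 160] 0.49
bearing [220, 163, 234, 174] 0.56
partsbox [118, 180, 155, 221] 0.7
{'clock': 0.45, 'joints': array([-7.10172486e+01,  2.82863985e+01,  7.70946416e+01,  5.38281442e-04,
        7.46268458e+01, -5.47239496e+00]), 'joint_vel': array([-0.07363485, -0.1337201 , -0.01279609, -0.08959584,  0.0971186 ,
       -0.01905007]), 'tau': array([ 2.00748177e-04, -8.81312585e+01, -3.83954144e+01, -1.65472643e-04,
        2.38997440e-03,  1.85665090e-05]), 'tool_pos': array([ 0.25872878, -0.56890431,  0.23120171]), 'ee_rot': array([[ 9.10286664e-01,  4.13978488e-01, -3.62045187e-05],
       [ 4.13978489e-01, -9.10286654e-01,  1.33096908e-04],
       [ 2.21427663e-05, -1.36144232e-04, -9.99999990e-01]]), 'contact_force': array([-0.19539408,  0.71035282, -0.79441744]), 'wrist_torque': array([-0.00259536, -0.0006751 , -0.04520982]), 'gripper_width': 1.0035161495163687}
```

View pics/top0b.png

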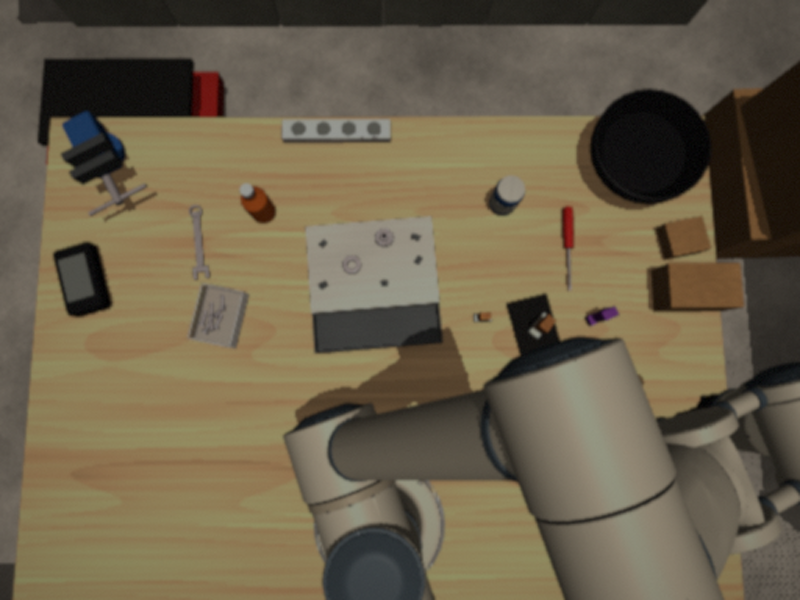

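View pics/scene0.png

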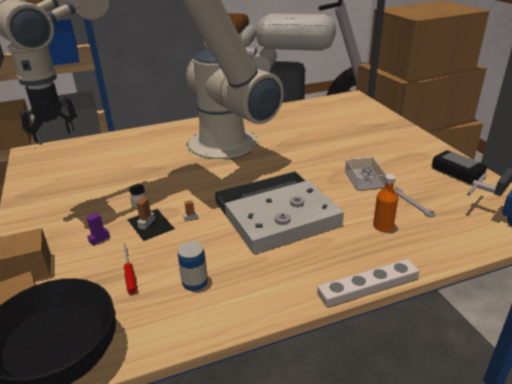

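The top view shows the plate with the gear near (384,237) and the ring near (352,264). The five chips are near (323,243), (323,285), (384,283), (418,260) and (415,237). The scraper stands on the mat near (543,323), with a smaller wooden decoy at (483,317) and a purple one at (602,316). Next I'll measure these.

```bash
cat > h.py <<'E'
import numpy as np,cv2
from plant import robot
def ray(n,u,v,z):
    c=robot.camera_info(n);R,t=c["R"],c["t"];o=-R.T@t
    d=R.T@np.linalg.inv(c["intrinsics"])@[u,v,1];return o+d*(z-o[2])/d[2]
def proj(n,X):
    c=robot.camera_info(n);p=c["intrinsics"]@(c["R"]@np.array(X)+c["t"]);return p[:2]/p[2]
E
python3 - <<'E'
from h import *
a=cv2.imread("pics/top0.png");g=cv2.cvtColor(a,cv2.COLOR_BGR2GRAY)
x0,y0,x1,y1=188,132,290,232
hsv=cv2.cvtColor(a,cv2.COLOR_BGR2HSV)
# plate: bright, low saturation
m=((hsv[...,1]<45)&(hsv[...,2]>110)).astype(np.uint8);m[:y0]=0;m[y1:]=0;m[:,:x0]=0;m[:,x1:]=0
cs,_=cv2.findContours(m,cv2.RETR_EXTERNAL,cv2.CHAIN_APPROX_NONE);c=max(cs,key=cv2.contourArea)
r=cv2.minAreaRect(c);print("plate",r)
P=np.array([ray("top",*p,.05)[:2] for p in cv2.boxPoints(r)]);print(P.round(4),np.linalg.norm(P-np.roll(P,1,0),axis=1).round(3))
W=np.array([ray("top",*p[0],.05)[:2] for p in c],np.float32);print("world rect",cv2.minAreaRect(W))
# dark blobs
fill=np.zeros_like(g);cv2.drawContours(fill,[cv2.convexHull(c)],-1,1,-1)
d=((g<100)&(fill>0)).astype(np.uint8)
n,l,s,ce=cv2.connectedComponentsWithStats(d)
for i in range(1,n):
    if s[i,4]>3: 
        w=(l==i)*(170.-g).clip(0);v,u=np.nonzero(w);ww=w[v,u];p=(u@ww/ww.sum(),v@ww/ww.sum());print(s[i],np.round(p,1),ray("top",*p,.055)[:2].round(4))
A=cv2.resize(a[125:240,180:295],(575,575),interpolation=cv2.INTER_CUBIC)
B=cv2.resize(a[180:240,295:405],(770,420),interpolation=cv2.INTER_CUBIC)
s_=cv2.imread("pics/scene0.png")
C=cv2.resize(s_[165:265,75:215],(770,550),interpolation=cv2.INTER_CUBIC)
cv2.imwrite("pics/p1.png",A)
D=np.zeros((600,800,3),np.uint8);D[:250,:458]=cv2.resize(B,(458,250));D[250:,:]=cv2.resize(s_[170:262,80:210],(800,350),interpolation=cv2.INTER_CUBIC)
cv2.imwrite("pics/p2.png",D)
E
```

```text
plate ((237.58912658691406, 169.20664978027344), (54.941402435302734, 81.64349365234375), 85.10090637207031)
[[ 0.6598  0.1654]
 [ 0.6838 -0.1257]
 [ 0.486  -0.1392]
 [ 0.4632  0.1461]] [0.198 0.292 0.198 0.286]
world rect ((0.5728752017021179, 0.011106565594673157), (0.19777463376522064, 0.2867431342601776), 4.445609092712402)
[244 149   3   4  10] [245.2 150.5] [ 0.6387 -0.0155]
[263 150   6   4  19] [265.4 151.3] [ 0.6354 -0.0873]
[204 154   5   4  15] [206.3 155.5] [0.6211 0.1224]
[265 164   5   5  16] [267.1 166. ] [ 0.5822 -0.0928]
[244 179   4   4  13] [245.6 180.6] [ 0.5302 -0.0164]
[204 180   6   5  19] [206.4 182. ] [0.5261 0.1213]
[261 195   4   1   4] [262.6 195. ] [ 0.4791 -0.0757]
[237 197   4   1   4] [238.6 197. ] [0.4726 0.0082]
[249 196   4   1   4] [250.6 196. ] [ 0.4758 -0.0337]
[213 199   5   1   5] [215.2 199. ] [0.466 0.09 ]
[225 198   5   1   5] [227.1 198. ] [0.4693 0.0482]
[201 200   5   1   5] [203.1 200. ] [0.4628 0.1319]
```

View pics/p1.png

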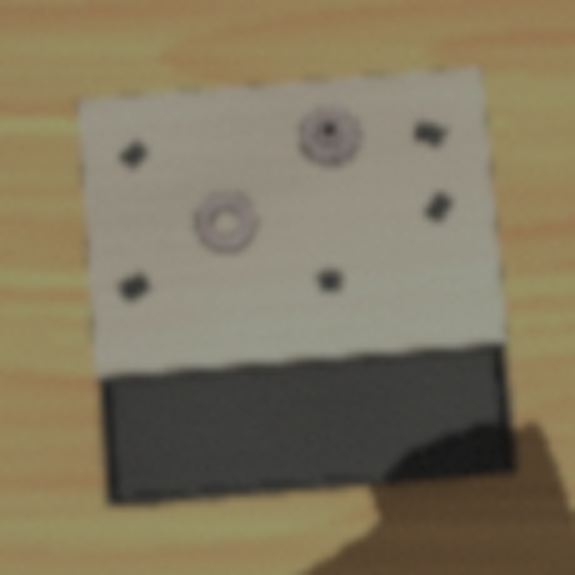

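View pics/p2.png

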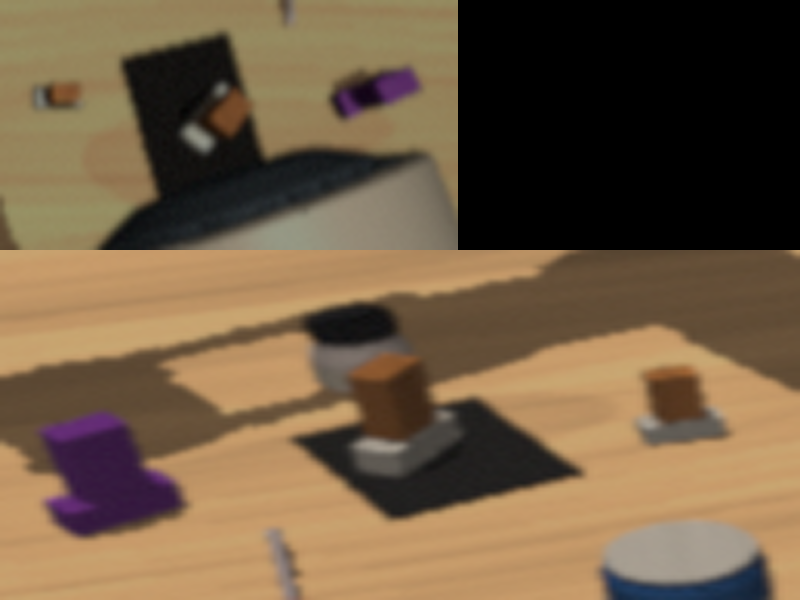

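The zooms show the meant scraper near top pixel (349,206), yawed about 40°, with the jar behind it on the robot's side. I'll fit its pose, and the mat's, to the segmentation masks.

```bash
cat >> h.py <<'E'
from scipy.optimize import minimize
def boxpts(x,y,yaw,z0,lx,ly,za,zb):
    c,s=np.cos(yaw),np.sin(yaw)
    return [(x+c*a*lx/2-s*b*ly/2,y+s*a*lx/2+c*b*ly/2,z0+z) for a in(-1,1) for b in(-1,1) for z in(za,zb)]
def render(n,boxes,K=6):
    m=np.zeros((384*K,512*K),np.uint8)
    for b in boxes:
        p=np.array([proj(n,q) for q in b]);p=(p+.5)*K-.5
        cv2.fillConvexPoly(m,cv2.convexHull(np.round(p).astype(np.int32)),255)
    return cv2.resize(m,(512,384),interpolation=cv2.INTER_AREA)/255.
def scr(x,y,yaw,z0):return [boxpts(x,y,yaw,z0,.024,.056,0,.024),boxpts(x,y,yaw,z0,.022,.034,.024,.084)]
E
python3 - <<'E'
from h import *
M={}
for n in("top","scene"):
    robot.capture(n)
    for r in robot.regions_of(n,"scraper"):
        print(n,np.round(r["bbox"]),round(r["confidence"],2),r["pixels"].sum())
        u=(r["bbox"][0]+r["bbox"][2])/2
        if (n=="top" and 338<u<358) or (n=="scene" and 135<u<152): M.setdefault(n,r["pixels"].astype(float))
    for t in("jar","mat","gear","bearing","chip1"):
        for r in robot.regions_of(n,t)[:6]:
            b=r["bbox"];v,u=np.nonzero(r["pixels"]);z={"jar":.03,"gear":.06,"bearing":.057,"chip1":.055,"mat":.004}[t]
            print(n,t,np.round(b),round(r["confidence"],2),ray(n,u.mean(),v.mean(),z).round(4))
def f(p):
    B=scr(p[0],p[1],p[2],.004);return sum(np.abs(render(n,B)-M[n]).sum() for n in M)
best=None
x,y=ray("top",347,206,.02)[:2];print(x,y,list(M))
for yaw in np.radians(range(-80,100,20)):
    r=minimize(f,[x,y,yaw],method="Nelder-Mead",options=dict(initial_simplex=[[x,y,yaw],[x+.01,y,yaw],[x,y+.01,yaw],[x,y,yaw+.25]],maxiter=60))
    print(np.round(r.x,4),np.degrees(r.x[2]).round(1),r.fun.round(1))
E
```

```text
top [379. 197. 396. 208.] 0.67 88
top [336. 200. 353. 218.] 0.65 159
top [302. 201. 317. 204.] 0.58 76
top mat [324. 189. 359. 227.] 0.76 [ 0.4448 -0.3552  0.004 ]
top mat [317. 111. 334. 139.] 0.56 [ 0.7491 -0.3099  0.004 ]
top gear [241. 144. 254. 161.] 0.63 [ 0.6352 -0.0158  0.06  ]
top gear [154. 119. 178. 142.] 0.63 [0.7146 0.2705 0.06  ]
top gear [323. 189. 359. 226.] 0.3 [ 0.4418 -0.342   0.06  ]
scene [138. 199. 152. 230.] 0.69 368
scene [183. 200. 199. 220.] 0.66 209
scene [ 87. 211. 110. 246.] 0.66 476
scene jar [127. 182. 148. 210.] 0.72 [ 0.2995 -0.377   0.03  ]
scene mat [129. 208. 174. 240.] 0.84 [ 0.4597 -0.3565  0.004 ]
scene gear [274. 212. 292. 225.] 0.55 [ 0.6444 -0.0177  0.06  ]
scene bearing [290. 196. 304. 209.] 0.62 [0.5777 0.0574 0.057 ]
0.44159000132013093 -0.378841232112739 ['top', 'scene']
[ 0.4367 -0.3702 -1.3765] -78.9 199.4Traceback (most recent call last):
  File "<stdin>", line 18, in <module>
    res = _minimize_neldermead(fun, x0, args, callback, bounds=bounds,
                               **options)
    fxr = func(xr)
    fx = function(np.copy(x), *(wrapper_args + args))
  File "<stdin>", line 14, in f
  File "<stdin>", line 14, in <genexpr>
  File "h.py", line 15, in render
    p=np.array([proj(n,q) for q in b]);p=(p+.5)*K-.5
                ~~~~^^^^^
  File "h.py", line 7, in proj
    c=robot.camera_info(n);p=c["intrinsics"]@(c["R"]@np.array(X)+c["t"]);return p[:2]/p[2]
ValueError: time passes only in moves, steps and waits
```

```bash
python3 - <<'E'
import re
s=open('h.py').read()
s=s.replace('import numpy as np,cv2\nfrom plant import robot\n','import numpy as np,cv2\nfrom plant import robot\nCI={n:robot.camera_info(n) for n in("top","scene")}\n').replace('robot.camera_info(n);','CI[n];')
open('h.py','w').write(s)
E
cat > fit.py <<'E'
from h import *
M={}
a=cv2.imread("pics/top0.png");hsv=cv2.cvtColor(a,cv2.COLOR_BGR2HSV)
t=np.zeros((384,512));t[196:220,333:357]=np.clip((hsv[196:220,333:357,2]-35.)/90,0,1)
# keep blob near the scraper only (drop arm/bench)
k=np.zeros((384,512),np.uint8);cv2.fillConvexPoly(k,np.array([[336,207],[347,197],[356,201],[356,207],[344,219],[337,214]]),1)
M["top"]=t*k
robot.capture("scene")
for r in robot.regions_of("scene","scraper"):
    if 135<(r["bbox"][0]+r["bbox"][2])/2<152: M["scene"]=r["pixels"].astype(float)
def f(p):
    B=scr(p[0],p[1],p[2],.004);return sum(np.abs(render(n,B,4)-M[n]).sum() for n in M)
x,y=.442,-.379;R=[]
for yaw in np.radians(range(-80,100,20)):
    r=minimize(f,[x,y,yaw],method="Nelder-Mead",options=dict(initial_simplex=[[x,y,yaw],[x+.01,y,yaw],[x,y+.01,yaw],[x,y,yaw+.25]],maxiter=60))
    R.append(r);print(np.round(r.x,4),np.degrees(r.x[2]).round(1),r.fun.round(1))
b=min(R,key=lambda r:r.fun).x
A=[]
for n,(u,v) in dict(top=(320,180),scene=(118,180)).items():
    im=cv2.imread(f"pics/{n}0.png");K=8
    c=cv2.resize(im[v:v+55,u:u+50],None,fx=K,fy=K,interpolation=cv2.INTER_CUBIC)
    for bx in scr(*b,.004):
        p=np.array([(proj(n,q)-[u,v]+.5)*K for q in bx]).astype(np.int32);cv2.polylines(c,[cv2.convexHull(p)],True,(0,255,0),1)
    A.append(c)
cv2.imwrite("pics/fit.png",np.hstack(A))
E
python3 fit.py
```

```text
[ 0.4557 -0.3992 -1.5828] -90.7 844.3
[ 0.4638 -0.3982 -1.4856] -85.1 856.3
[ 0.4565 -0.3985 -1.5919] -91.2 843.1
[ 0.4478 -0.3898 -0.0303] -1.7 994.1
[ 0.4447 -0.3902 -0.0322] -1.8 991.8
[ 0.4564 -0.3987  1.5573] 89.2 843.8
[ 0.4457 -0.4003  1.5302] 87.7 856.6
[ 0.4529 -0.3987  1.5585] 89.3 845.0
[ 0.4555 -0.399   1.5667] 89.8 845.4
```

View pics/fit.png

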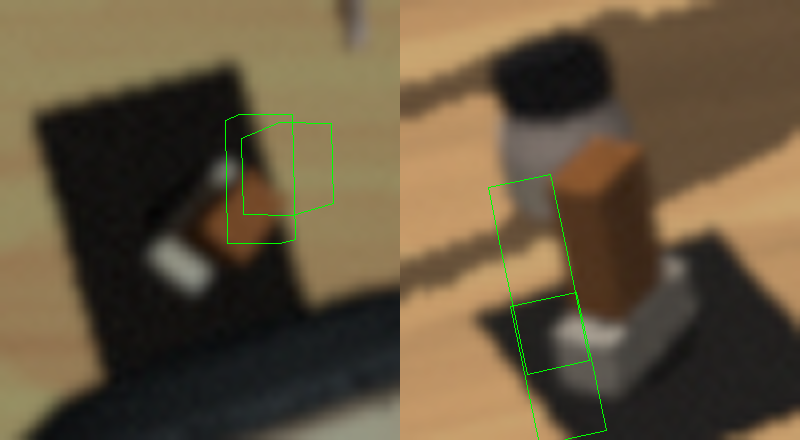

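The overlay shows the automatic fit failed, but the corners are clear. The foot-top corners in the top crop are near (148,252), (190,298) and (215,160). I'll fit to corner points instead.

```bash
cat > fit2.py <<'E'
from h import *
from scipy.optimize import least_squares
F,G=(.024,.056),(.022,.034)
T=[("top",F,1,1,.024,148,252),("top",F,-1,1,.024,190,298),("top",F,1,-1,.024,215,160),("top",G,-1,1,.084,243,267),("top",G,-1,-1,.084,285,205),
("scene",F,-1,-1,0,155,360),("scene",F,1,-1,0,215,398),("scene",F,1,1,0,293,310),("scene",F,-1,-1,.024,155,325),("scene",F,1,1,.024,293,262),
("scene",G,-1,-1,.084,153,180),("scene",G,1,-1,.084,208,192),("scene",G,-1,1,.084,188,138),("scene",G,1,1,.084,242,147)]
O=dict(top=(320,180),scene=(118,180))
def f(p):
    o=[];c,s=np.cos(p[2]),np.sin(p[2])
    for n,d,a,b,z,u,v in T:
        x,y=a*d[0]/2,b*d[1]/2
        o+=list(proj(n,(p[0]+c*x-s*y,p[1]+s*x+c*y,z+.004))-(np.array([u,v])/8-.5+O[n]))
    return np.array(o)
r=least_squares(f,[.44,-.38,1.],loss="soft_l1",f_scale=.7);b=r.x
print(b.round(4),np.degrees(b[2]).round(1));print(f(b).reshape(-1,2).round(1).tolist())
A=[]
for n,(u,v) in O.items():
    c=cv2.resize(cv2.imread(f"pics/{n}0.png")[v:v+55,u:u+50],None,fx=8,fy=8,interpolation=cv2.INTER_CUBIC)
    for bx in scr(*b,.004):
        p=np.array([(proj(n,q)-[u,v]+.5)*8 for q in bx]).astype(np.int32);cv2.polylines(c,[cv2.convexHull(p)],True,(0,255,0),1)
    A.append(c)
cv2.imwrite("pics/fit2.png",np.hstack(A))
# mat: corners read in the scene/top zooms (top crop): far-left, far-right, right side point
for q in[(35,112),(238,65),(305,312),(108,378)]: print("mat",ray("top",q[0]/8-.5+320,q[1]/8-.5+180,.004)[:2].round(3))
for n,uv in dict(a=(475,318-30),b=(715-400,232)).items(): print("mat scene",ray("scene",(uv[0]-(400 if n=="a" else 0))/8-.5+118,(uv[1]+(30 if n=="a" else 0))/8-.5+180,.004)[:2].round(3))
E
python3 fit2.py
```

```text
[ 0.435  -0.3707  0.8744] 50.1
[[-0.1, 0.6], [-0.0, -0.9], [1.1, -0.0], [-0.5, -0.7], [0.4, -0.7], [0.9, 2.7], [0.5, -0.5], [0.4, -0.2], [-0.4, 0.6], [-0.7, -0.7], [-1.3, -0.3], [-1.6, -0.5], [0.6, -1.2], [0.4, -1.1]]
mat [ 0.489 -0.301]
mat [ 0.51  -0.394]
mat [ 0.397 -0.42 ]
mat [ 0.368 -0.33 ]
mat scene [ 0.395 -0.423]
mat scene [ 0.373 -0.328]
```

View pics/fit2.png

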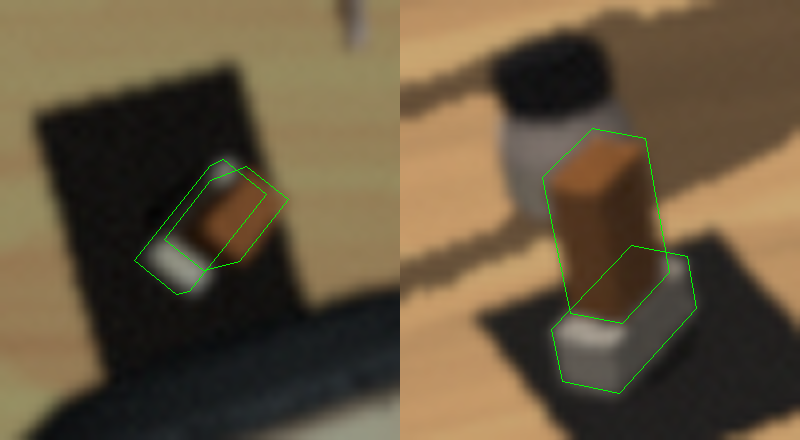

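Request:
servo_tool:
  linear:
    - [0.9,1,0]
    - [0.9,1,0]
    - [0.9,1,0]
    - [0.9,1,0]
    - [0.9,1,0]
    - [0.9,1,0]
    - [0.9,1,0]
    - [0.9,1,0]
  angular:
    - [0,0,0.33]
    - [0,0,0.33]
    - [0,0,0.33]
    - [0,0,0.33]
    - [0,0,0.33]
    - [0,0,0.33]
    - [0,0,0.33]
    - [0,0,0.33]
  fingers: [100,100,100,100,100,100,100,100]

```text
clock: 2.05
tool_pos: [0.3488, -0.4689, 0.2313]
ee_rot: [[0.104, 0.995, 0.0], [0.995, -0.104, -0.0], [-0.0, 0.0, -1.0]]
contact_force: [0.2, 0.6, 0.3]
gripper_width: 1.004
```

Request:
servo_tool:
  linear:
    - [0.88,0.96,-0.6]
    - [0.88,0.96,-0.6]
    - [0.88,0.96,-0.6]
    - [0.88,0.96,-0.6]
    - [0.88,0.96,-0.6]
    - [0.88,0.96,-0.6]
    - [0.88,0.96,-0.6]
    - [0.88,0.96,-0.6]
  angular:
    - [0,0,0.317]
    - [0,0,0.317]
    - [0,0,0.317]
    - [0,0,0.317]
    - [0,0,0.317]
    - [0,0,0.317]
    - [0,0,0.317]
    - [0,0,0.317]
  fingers: [100,100,100,100,100,100,100,100]

```text
clock: 2.85
tool_pos: [0.4368, -0.3729, 0.1713]
ee_rot: [[-0.775, 0.632, 0.0], [0.632, 0.775, -0.0], [-0.0, -0.0, -1.0]]
contact_force: [-0.7, 0.5, 0.0]
gripper_width: 0.996
```

Request:
servo_tool:
  linear:
    - [0,0,-0.4]
    - [0,0,-0.8]
    - [0,0,-1]
    - [0,0,-1]
  angular:
    - [0,0,0]
    - [0,0,0]
    - [0,0,0]
    - [0,0,0]
  fingers: [100,100,100,100]

```text
clock: 3.25
tool_pos: [0.4355, -0.3718, 0.0688]
ee_rot: [[-0.773, 0.635, -0.003], [0.635, 0.773, 0.003], [0.005, 0.001, -1.0]]
contact_force: [0.4, 0.6, 0.2]
gripper_width: 1.003
```

Request:
servo_tool:
  linear:
    - [0,0,-0.2]
    - [0,0,-0.28]
    - [0,0,-0.28]
    - [0,0,-0.28]
    - [0,0,-0.28]
    - [0,0,-0.28]
    - [0,0,-0.28]
    - [0,0,-0.28]
    - [0,0,-0.28]
    - [0,0,-0.28]
  angular:
    - [0,0,0]
    - [0,0,0]
    - [0,0,0]
    - [0,0,0]
    - [0,0,0]
    - [0,0,0]
    - [0,0,0]
    - [0,0,0]
    - [0,0,0]
    - [0,0,0]
  fingers: [100,100,100,10,10,10,10,10,10,10]

```text
clock: 4.25
tool_pos: [0.4367, -0.373, 0.0433]
ee_rot: [[-0.776, 0.631, 0.0], [0.631, 0.776, -0.0], [-0.0, -0.0, -1.0]]
contact_force: [0.3, 0.5, 1.1]
gripper_width: 0.251
```

Request:
servo_tool:
  linear:
    - [0,0,0]
    - [0,0,0.1]
    - [0,0,0.3]
    - [0,0,0.6]
    - [0,0,0.9]
    - [0,0,1]
    - [0,0,1]
  angular:
    - [0,0,0]
    - [0,0,0]
    - [0,0,0]
    - [0,0,0]
    - [0,0,0]
    - [0,0,0]
    - [0,0,0]
  fingers: [10,10,10,10,10,10,10]

```text
clock: 4.95
tool_pos: [0.4373, -0.3735, 0.1449]
ee_rot: [[-0.776, 0.63, 0.002], [0.63, 0.776, -0.002], [-0.003, -0.0, -1.0]]
contact_force: [-0.5, -0.0, -1.4]
gripper_width: 0.251
```

Request:
servo_tool:
  linear:
    - [0.2,0.25,0.1]
    - [0.5,0.6,0.2]
    - [0.8,1,0.3]
    - [0.8,1,0.3]
    - [0.8,1,0.3]
    - [0.8,1,0.3]
    - [0.8,1,0.3]
  angular:
    - [0,0,-0.04]
    - [0,0,-0.08]
    - [0,0,-0.12]
    - [0,0,-0.16]
    - [0,0,-0.2]
    - [0,0,-0.24]
    - [0,0,-0.258]
  fingers: [10,10,10,10,10,10,10]

```text
clock: 5.65
tool_pos: [0.5162, -0.2723, 0.1717]
ee_rot: [[-0.073, 0.997, -0.002], [0.997, 0.073, 0.001], [0.001, -0.002, -1.0]]
contact_force: [-0.3, -0.4, -1.2]
gripper_width: 0.247
```

Request:
servo_tool:
  linear:
    - [0.2,0.25,0]
    - [0.5,0.6,0]
    - [0.8,1,0]
    - [0.8,1,0]
    - [0.8,1,0]
  angular:
    - [0,0,0]
    - [0,0,0]
    - [0,0,0]
    - [0,0,0]
    - [0,0,0]
  fingers: [10,10,10,10,10]

```text
clock: 6.15
tool_pos: [0.5965, -0.1717, 0.1716]
ee_rot: [[-0.08, 0.997, -0.002], [0.997, 0.08, 0.001], [0.001, -0.002, -1.0]]
contact_force: [-0.4, -0.4, -2.1]
gripper_width: 0.252
```

Request:
servo_tool:
  linear:
    - [0.3,0.35,0]
    - [0.6,0.7,0]
    - [0.78,0.87,0]
    - [0.78,0.87,0]
    - [0.78,0.87,-0.3]
    - [0.78,0.87,-0.45]
    - [0.78,0.87,-0.45]
  angular:
    - [0,0,0]
    - [0,0,0]
    - [0,0,0]
    - [0,0,0]
    - [0,0,0]
    - [0,0,0]
    - [0,0,0]
  fingers: [10,10,10,10,10,10,10]

```text
clock: 6.85
tool_pos: [0.6723, -0.0867, 0.1253]
ee_rot: [[-0.077, 0.997, -0.006], [0.997, 0.077, 0.001], [0.001, -0.005, -1.0]]
contact_force: [-0.8, -0.1, -1.7]
gripper_width: 0.25
```

Run:
```python
from h import *
A=[]
for n,(u,v) in dict(top=(180,115),scene=(205,150)).items():
    im=robot.capture(n)[:,:,::-1].copy();cv2.imwrite(f"pics/{n}1.png",im)
    A.append(cv2.resize(im[v:v+110,u:u+145],(800,600)if 0 else (580,440),interpolation=cv2.INTER_CUBIC))
cv2.imwrite("pics/hold.png",cv2.resize(np.vstack(A),(400,600)))
s=robot.sense();print(s["tool_pos"],s["ee_rot"],s["gripper_width"],s["clock"])
```

```text
[ 0.67426947 -0.08675934  0.12827812] [[-7.70013173e-02  9.97030565e-01 -9.22069392e-04]
 [ 9.97030972e-01  7.70014630e-02  1.23440789e-04]
 [ 1.94074932e-04 -9.09826639e-04 -9.99999567e-01]] 0.2555608195185534 6.95
```

View pics/hold.png

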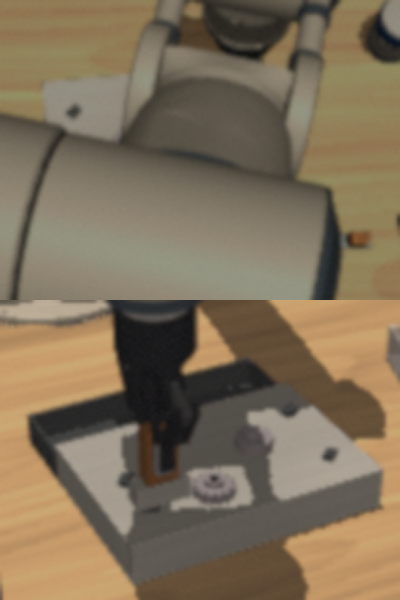

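The scene crop shows the scraper held upright beside the gear, just behind the two right-hand chips, with the fingers nearly centred on the grip. I'll lower it and sweep the right column.

Request:
servo_tool:
  linear:
    - [0,0,-0.15]
    - [0,0,-0.25]
    - [0,0,-0.32]
    - [0,0,-0.375]
    - [0,0,-0.375]
    - [0,0,-0.375]
  angular:
    - [0,0,0]
    - [0,0,0]
    - [0,0,0]
    - [0,0,0]
    - [0,0,0]
    - [0,0,0]
  fingers: [10,10,10,10,10,10]

```text
clock: 7.55
tool_pos: [0.6748, -0.0859, 0.0909]
ee_rot: [[-0.078, 0.997, 0.0], [0.997, 0.078, -0.0], [-0.0, 0.0, -1.0]]
contact_force: [-0.4, -0.8, -1.3]
gripper_width: 0.247
```

Request:
servo_tool:
  linear:
    - [-0.07,-0.005,0]
    - [-0.14,-0.011,0]
    - [-0.21,-0.016,0]
    - [-0.28,-0.022,0]
    - [-0.35,-0.027,0]
    - [-0.42,-0.033,0]
    - [-0.49,-0.038,0]
    - [-0.56,-0.044,0]
    - [-0.63,-0.05,0]
    - [-0.7,-0.055,0]
  angular:
    - [0,0,0]
    - [0,0,0]
    - [0,0,0]
    - [0,0,0]
    - [0,0,0]
    - [0,0,0]
    - [0,0,0]
    - [0,0,0]
    - [0,0,0]
    - [0,0,0]
  fingers: [10,10,10,10,10,10,10,10,10,10]

```text
clock: 8.55
tool_pos: [0.6042, -0.0915, 0.0908]
ee_rot: [[-0.078, 0.997, 0.0], [0.997, 0.078, -0.0], [-0.0, 0.0, -1.0]]
contact_force: [1.0, -0.2, -2.1]
gripper_width: 0.252
```

Request:
servo_tool:
  linear:
    - [-0.07,-0.005,0]
    - [-0.14,-0.011,0]
    - [-0.21,-0.016,0]
    - [-0.28,-0.022,0]
    - [-0.35,-0.027,0]
    - [-0.42,-0.033,0]
    - [-0.49,-0.038,0]
    - [-0.56,-0.044,0]
    - [-0.63,-0.05,0]
    - [-0.7,-0.055,0]
  angular:
    - [0,0,0]
    - [0,0,0]
    - [0,0,0]
    - [0,0,0]
    - [0,0,0]
    - [0,0,0]
    - [0,0,0]
    - [0,0,0]
    - [0,0,0]
    - [0,0,0]
  fingers: [10,10,10,10,10,10,10,10,10,10]

```text
clock: 9.55
tool_pos: [0.5342, -0.097, 0.0908]
ee_rot: [[-0.078, 0.997, 0.0], [0.997, 0.078, -0.0], [-0.0, 0.0, -1.0]]
contact_force: [-1.0, 0.1, -1.1]
gripper_width: 0.247
```

Request:
servo_tool:
  linear:
    - [-0.07,-0.005,0]
    - [-0.14,-0.011,0]
    - [-0.21,-0.016,0]
    - [-0.28,-0.022,0]
    - [-0.35,-0.027,0]
    - [-0.42,-0.033,0]
    - [-0.49,-0.038,0]
    - [-0.56,-0.044,0]
    - [-0.63,-0.05,0]
    - [-0.7,-0.055,0]
  angular:
    - [0,0,0]
    - [0,0,0]
    - [0,0,0]
    - [0,0,0]
    - [0,0,0]
    - [0,0,0]
    - [0,0,0]
    - [0,0,0]
    - [0,0,0]
    - [0,0,0]
  fingers: [10,10,10,10,10,10,10,10,10,10]

```text
clock: 10.55
tool_pos: [0.4642, -0.1025, 0.0908]
ee_rot: [[-0.078, 0.997, 0.0], [0.997, 0.078, -0.0], [-0.0, 0.0, -1.0]]
contact_force: [-0.4, 0.7, -1.7]
gripper_width: 0.248
```

Run:
```python
from h import *
n,u,v="scene",205,150
im=robot.capture(n)[:,:,::-1].copy();cv2.imwrite("pics/scene2.png",im)
cv2.imwrite("pics/sweep1.png",cv2.resize(im[v:v+110,u:u+145],(790,600),interpolation=cv2.INTER_CUBIC))
s=robot.sense();print(s["tool_pos"],s["gripper_width"],s["clock"])
```

```text
[ 0.46293223 -0.10228916  0.09068494] 0.25011503335009644 10.6
```

View pics/sweep1.png

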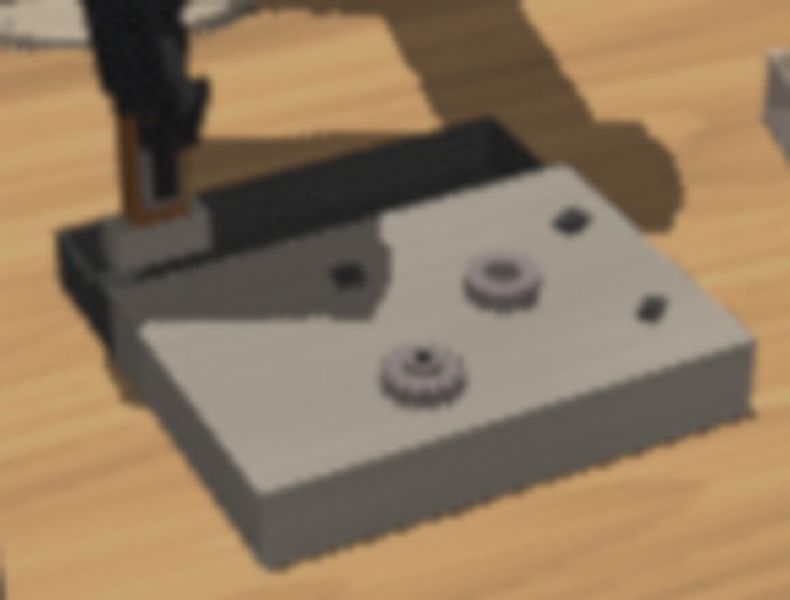

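The right column is clear: both chips have gone into the tray and the gear and ring haven't moved. Next is the middle chip.

Request:
servo_tool:
  linear:
    - [0,0,0.25]
    - [0,0,0.5]
    - [0.3,0.3,0.5]
    - [0.6,0.6,0.5]
    - [0.9,0.85,0.5]
    - [1,0.91,0.5]
    - [1,0.91,0.5]
    - [1,0.91,0.5]
  angular:
    - [0,0,0]
    - [0,0,0]
    - [0,0,0]
    - [0,0,0]
    - [0,0,0]
    - [0,0,0]
    - [0,0,0]
    - [0,0,0]
  fingers: [10,10,10,10,10,10,10,10]

```text
clock: 11.4
tool_pos: [0.5638, -0.0118, 0.1404]
ee_rot: [[-0.078, 0.997, -0.001], [0.997, 0.078, -0.0], [0.0, -0.001, -1.0]]
contact_force: [-0.4, -0.2, -1.3]
gripper_width: 0.249
```

Request:
servo_tool:
  linear:
    - [0,0,-0.2]
    - [0,0,-0.35]
    - [0,0,-0.45]
    - [0,0,-0.5]
    - [0,0,-0.5]
    - [0,0,-0.5]
  angular:
    - [0,0,0]
    - [0,0,0]
    - [0,0,0]
    - [0,0,0]
    - [0,0,0]
    - [0,0,0]
  fingers: [10,10,10,10,10,10]

```text
clock: 12.0
tool_pos: [0.5649, -0.0117, 0.0913]
ee_rot: [[-0.078, 0.997, 0.001], [0.997, 0.078, -0.0], [-0.0, 0.001, -1.0]]
contact_force: [1.1, 0.3, -1.7]
gripper_width: 0.249
```

Request:
servo_tool:
  linear:
    - [-0.07,-0.005,0]
    - [-0.14,-0.011,0]
    - [-0.21,-0.016,0]
    - [-0.28,-0.022,0]
    - [-0.35,-0.027,0]
    - [-0.42,-0.033,0]
    - [-0.49,-0.038,0]
    - [-0.56,-0.044,0]
    - [-0.63,-0.05,0]
    - [-0.7,-0.055,0]
  angular:
    - [0,0,0]
    - [0,0,0]
    - [0,0,0]
    - [0,0,0]
    - [0,0,0]
    - [0,0,0]
    - [0,0,0]
    - [0,0,0]
    - [0,0,0]
    - [0,0,0]
  fingers: [10,10,10,10,10,10,10,10,10,10]

```text
clock: 13.0
tool_pos: [0.4942, -0.017, 0.0908]
ee_rot: [[-0.078, 0.997, 0.0], [0.997, 0.078, -0.0], [-0.0, 0.0, -1.0]]
contact_force: [1.7, 0.2, -1.5]
gripper_width: 0.25
```

Request:
servo_tool:
  linear:
    - [-0.07,-0.005,0]
    - [-0.14,-0.011,0]
    - [-0.21,-0.016,0]
    - [-0.28,-0.022,0]
    - [-0.35,-0.027,0]
    - [-0.36,-0.028,0]
  angular:
    - [0,0,0]
    - [0,0,0]
    - [0,0,0]
    - [0,0,0]
    - [0,0,0]
    - [0,0,0]
  fingers: [10,10,10,10,10,10]

```text
clock: 13.6
tool_pos: [0.4576, -0.0197, 0.0907]
ee_rot: [[-0.078, 0.997, -0.001], [0.997, 0.078, 0.0], [0.0, -0.001, -1.0]]
contact_force: [0.3, 0.7, -1.2]
gripper_width: 0.25
```

Request:
servo_tool:
  linear:
    - [0,0,0.25]
    - [0,0,0.5]
    - [0.3,0.25,0.5]
    - [0.6,0.5,0.5]
    - [0.9,0.7,0.5]
    - [1,0.76,0.5]
    - [1,0.76,0.5]
  angular:
    - [0,0,0]
    - [0,0,0]
    - [0,0,0]
    - [0,0,0]
    - [0,0,0]
    - [0,0,0]
    - [0,0,0]
  fingers: [10,10,10,10,10,10,10]

```text
clock: 14.3
tool_pos: [0.5598, 0.057, 0.1405]
ee_rot: [[-0.079, 0.997, 0.001], [0.997, 0.079, 0.0], [-0.0, 0.001, -1.0]]
contact_force: [-1.2, 0.5, -1.5]
gripper_width: 0.25
```

Request:
servo_tool:
  linear:
    - [0.3,0.25,0]
    - [0.6,0.5,0]
    - [0.9,0.7,0]
    - [1,0.76,0]
    - [1,0.76,0]
    - [1,0.76,0]
  angular:
    - [0,0,0]
    - [0,0,0]
    - [0,0,0]
    - [0,0,0]
    - [0,0,0]
    - [0,0,0]
  fingers: [10,10,10,10,10,10]

```text
clock: 14.9
tool_pos: [0.6574, 0.1313, 0.1404]
ee_rot: [[-0.078, 0.997, -0.002], [0.997, 0.078, -0.0], [-0.0, -0.002, -1.0]]
contact_force: [0.3, 0.1, -1.7]
gripper_width: 0.25
```

Request:
servo_tool:
  linear:
    - [0,0,-0.2]
    - [0,0,-0.35]
    - [0,0,-0.45]
    - [0,0,-0.5]
    - [0,0,-0.5]
    - [0,0,-0.5]
  angular:
    - [0,0,0]
    - [0,0,0]
    - [0,0,0]
    - [0,0,0]
    - [0,0,0]
    - [0,0,0]
  fingers: [10,10,10,10,10,10]

```text
clock: 15.5
tool_pos: [0.6589, 0.1322, 0.0912]
ee_rot: [[-0.078, 0.997, 0.0], [0.997, 0.078, 0.0], [0.0, 0.0, -1.0]]
contact_force: [-0.5, -0.4, -0.9]
gripper_width: 0.247
```

Request:
servo_tool:
  linear:
    - [-0.07,-0.005,0]
    - [-0.14,-0.011,0]
    - [-0.21,-0.016,0]
    - [-0.28,-0.022,0]
    - [-0.35,-0.027,0]
    - [-0.42,-0.033,0]
    - [-0.49,-0.038,0]
    - [-0.56,-0.044,0]
    - [-0.63,-0.05,0]
    - [-0.7,-0.055,0]
  angular:
    - [0,0,0]
    - [0,0,0]
    - [0,0,0]
    - [0,0,0]
    - [0,0,0]
    - [0,0,0]
    - [0,0,0]
    - [0,0,0]
    - [0,0,0]
    - [0,0,0]
  fingers: [10,10,10,10,10,10,10,10,10,10]

```text
clock: 16.5
tool_pos: [0.5881, 0.1267, 0.0908]
ee_rot: [[-0.078, 0.997, -0.0], [0.997, 0.078, -0.0], [-0.0, -0.0, -1.0]]
contact_force: [-0.1, 0.1, -2.5]
gripper_width: 0.246
```

Request:
servo_tool:
  linear:
    - [-0.07,-0.005,0]
    - [-0.14,-0.011,0]
    - [-0.21,-0.016,0]
    - [-0.28,-0.022,0]
    - [-0.35,-0.027,0]
    - [-0.42,-0.033,0]
    - [-0.49,-0.038,0]
    - [-0.56,-0.044,0]
    - [-0.63,-0.05,0]
    - [-0.7,-0.055,0]
  angular:
    - [0,0,0]
    - [0,0,0]
    - [0,0,0]
    - [0,0,0]
    - [0,0,0]
    - [0,0,0]
    - [0,0,0]
    - [0,0,0]
    - [0,0,0]
    - [0,0,0]
  fingers: [10,10,10,10,10,10,10,10,10,10]

```text
clock: 17.5
tool_pos: [0.5182, 0.1212, 0.0908]
ee_rot: [[-0.078, 0.997, 0.0], [0.997, 0.078, -0.0], [-0.0, 0.0, -1.0]]
contact_force: [-0.3, 0.1, -0.7]
gripper_width: 0.25
```

Request:
servo_tool:
  linear:
    - [-0.07,-0.005,0]
    - [-0.14,-0.011,0]
    - [-0.21,-0.016,0]
    - [-0.28,-0.022,0]
    - [-0.35,-0.027,0]
    - [-0.42,-0.033,0]
    - [-0.49,-0.038,0]
    - [-0.56,-0.044,0]
    - [-0.63,-0.05,0]
    - [-0.7,-0.055,0]
  angular:
    - [0,0,0]
    - [0,0,0]
    - [0,0,0]
    - [0,0,0]
    - [0,0,0]
    - [0,0,0]
    - [0,0,0]
    - [0,0,0]
    - [0,0,0]
    - [0,0,0]
  fingers: [10,10,10,10,10,10,10,10,10,10]

```text
clock: 18.5
tool_pos: [0.4482, 0.1157, 0.0908]
ee_rot: [[-0.078, 0.997, 0.0], [0.997, 0.078, 0.0], [0.0, 0.0, -1.0]]
contact_force: [0.3, -1.0, -1.8]
gripper_width: 0.251
```

Request:
servo_tool:
  linear:
    - [0,0,0.25]
    - [0,0,0.5]
    - [0,0,0.8]
    - [0,0,0.8]
    - [0,0,0.8]
  angular:
    - [0,0,0]
    - [0,0,0]
    - [0,0,0]
    - [0,0,0]
    - [0,0,0]
  fingers: [10,10,10,10,10]

```text
clock: 19.0
tool_pos: [0.4487, 0.1158, 0.171]
ee_rot: [[-0.078, 0.997, 0.001], [0.997, 0.078, 0.0], [0.0, 0.001, -1.0]]
contact_force: [-1.0, -0.1, -1.3]
gripper_width: 0.249
```

Run:
```python
from h import *
n,u,v="scene",205,150
im=robot.capture(n)[:,:,::-1].copy();cv2.imwrite("pics/scene3.png",im)
cv2.imwrite("pics/sweep3.png",cv2.resize(im[v:v+110,u:u+145],(790,600),interpolation=cv2.INTER_CUBIC))
s=robot.sense();print(s["tool_pos"],s["gripper_width"],s["clock"])
```

```text
[0.44826873 0.11571235 0.17033675] 0.2503126024281523 19.05
```

View pics/sweep3.png

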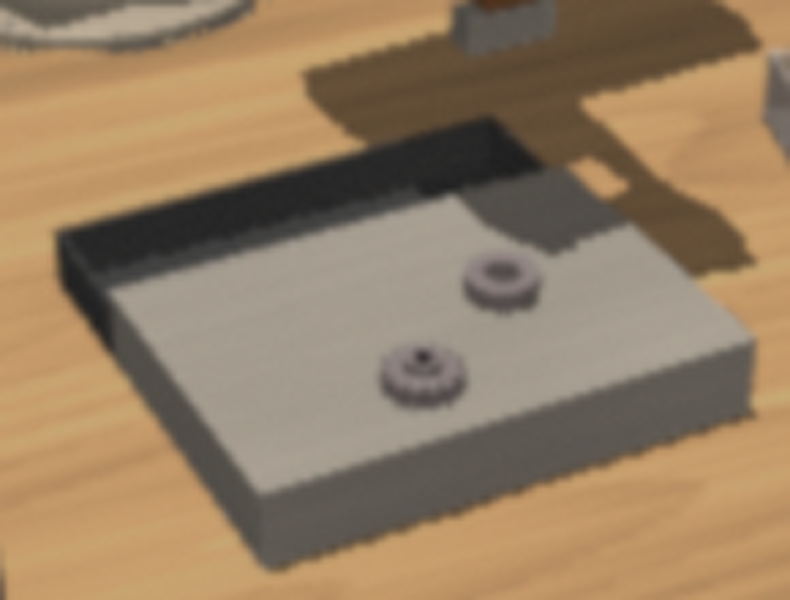

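The plate is clear, with the gear and ring where they were. I'll carry the scraper back to the mat.

Request:
servo_tool:
  linear:
    - [0,-0.25,0]
    - [0,-0.6,0]
    - [0,-1,0]
    - [0,-1,0]
  angular:
    - [0,0,0]
    - [0,0,0]
    - [0,0,0]
    - [0,0,0]
  fingers: [10,10,10,10]

```text
clock: 19.45
tool_pos: [0.4482, 0.0124, 0.1696]
ee_rot: [[-0.075, 0.997, -0.002], [0.997, 0.075, -0.001], [-0.0, -0.002, -1.0]]
contact_force: [0.3, 1.1, -1.0]
gripper_width: 0.255
```

Request:
servo_tool:
  linear:
    - [0,-0.3,0]
    - [0,-0.7,0]
    - [0,-1,0]
    - [0,-1,0]
  angular:
    - [0,0,0]
    - [0,0,0]
    - [0,0,0]
    - [0,0,0]
  fingers: [10,10,10,10]

```text
clock: 19.85
tool_pos: [0.4485, -0.0867, 0.1698]
ee_rot: [[-0.075, 0.997, -0.001], [0.997, 0.075, -0.0], [-0.0, -0.001, -1.0]]
contact_force: [0.5, 0.4, -2.3]
gripper_width: 0.248
```

Request:
servo_tool:
  linear:
    - [0,-0.3,0]
    - [0,-0.7,0]
    - [0,-1,0]
    - [0,-1,0]
  angular:
    - [0,0,0]
    - [0,0,0]
    - [0,0,0]
    - [0,0,0]
  fingers: [10,10,10,10]

```text
clock: 20.25
tool_pos: [0.4488, -0.1865, 0.1699]
ee_rot: [[-0.076, 0.997, -0.0], [0.997, 0.076, -0.0], [-0.0, -0.0, -1.0]]
contact_force: [0.5, -1.0, -1.5]
gripper_width: 0.253
```

Request:
servo_tool:
  linear:
    - [0,-0.3,0]
    - [0,-0.7,0]
    - [0,-1,0]
    - [0,-1,0]
  angular:
    - [0,0,0]
    - [0,0,0]
    - [0,0,0]
    - [0,0,0]
  fingers: [10,10,10,10]

```text
clock: 20.65
tool_pos: [0.449, -0.2863, 0.1698]
ee_rot: [[-0.076, 0.997, -0.0], [0.997, 0.076, -0.0], [-0.0, -0.0, -1.0]]
contact_force: [-0.3, 0.5, -2.7]
gripper_width: 0.249
```

Request:
servo_tool:
  linear:
    - [-0.1,-0.3,0]
    - [-0.1,-0.6,0]
    - [-0.1,-0.81,0]
    - [-0.1,-0.81,-0.3]
    - [-0.1,-0.81,-0.6]
    - [-0.1,-0.81,-0.8]
    - [-0.1,-0.81,-0.9]
    - [-0.1,-0.81,-0.9]
    - [-0.1,-0.81,-0.9]
  angular:
    - [0,0,0]
    - [0,0,0]
    - [0,0,0]
    - [0,0,0]
    - [0,0,0]
    - [0,0,0]
    - [0,0,0]
    - [0,0,0]
    - [0,0,0]
  fingers: [10,10,10,10,10,10,10,10,10]

```text
clock: 21.55
tool_pos: [0.4391, -0.3649, 0.0812]
ee_rot: [[-0.078, 0.997, 0.0], [0.997, 0.078, -0.0], [-0.0, 0.0, -1.0]]
contact_force: [0.7, -0.7, -0.9]
gripper_width: 0.253
```

Request:
servo_tool:
  linear:
    - [0,0,-0.15]
    - [0,0,-0.25]
    - [0,0,-0.3]
    - [0,0,-0.33]
    - [0,0,-0.35]
    - [0,0,-0.365]
    - [0,0,-0.37]
    - [0,0,-0.37]
  angular:
    - [0,0,0]
    - [0,0,0]
    - [0,0,0]
    - [0,0,0]
    - [0,0,0]
    - [0,0,0]
    - [0,0,0]
    - [0,0,0]
  fingers: [10,10,10,10,10,10,10,10]

```text
clock: 22.35
tool_pos: [0.4388, -0.3653, 0.0439]
ee_rot: [[-0.078, 0.997, 0.0], [0.997, 0.078, -0.0], [-0.0, 0.0, -1.0]]
contact_force: [0.2, -0.3, -2.0]
gripper_width: 0.253
```

Request:
servo_tool:
  linear:
    - [0,0,-0.005]
    - [0,0,-0.005]
    - [0,0,-0.005]
    - [0,0,-0.005]
    - [0,0,-0.005]
    - [0,0,-0.005]
    - [0,0,-0.005]
  angular:
    - [0,0,0]
    - [0,0,0]
    - [0,0,0]
    - [0,0,0]
    - [0,0,0]
    - [0,0,0]
    - [0,0,0]
  fingers: [10,10,100,100,100,100,100]

```text
clock: 23.05
tool_pos: [0.4387, -0.3653, 0.0433]
ee_rot: [[-0.078, 0.997, 0.0], [0.997, 0.078, -0.0], [-0.0, 0.0, -1.0]]
contact_force: [-0.2, -0.7, -0.3]
gripper_width: 0.997
```

Request:
servo_tool:
  linear:
    - [0,0,0.2]
    - [0,0,0.5]
    - [0,0,0.9]
    - [0,0,1]
    - [0,0,1]
  angular:
    - [0,0,0]
    - [0,0,0]
    - [0,0,0]
    - [0,0,0]
    - [0,0,0]
  fingers: [100,100,100,100,100]

```text
clock: 23.55
tool_pos: [0.4394, -0.3659, 0.1449]
ee_rot: [[-0.078, 0.997, 0.002], [0.997, 0.078, -0.002], [-0.003, 0.002, -1.0]]
contact_force: [-0.5, -0.2, -0.2]
gripper_width: 0.998
```

Request:
servo_tool:
  linear:
    - [-0.3,-0.3,0.5]
    - [-0.6,-0.7,0.5]
    - [-0.9,-1,0.5]
    - [-0.9,-1,0.5]
    - [-0.9,-1,0.5]
  angular:
    - [0,0,0]
    - [0,0,0]
    - [0,0,0]
    - [0,0,0]
    - [0,0,0]
  fingers: [100,100,100,100,100]

```text
clock: 24.05
tool_pos: [0.3475, -0.4655, 0.1918]
ee_rot: [[-0.076, 0.997, -0.001], [0.997, 0.076, 0.002], [0.002, -0.001, -1.0]]
contact_force: [-0.4, 1.0, 0.1]
gripper_width: 0.996
```

Request:
servo_tool:
  linear:
    - [-0.3,-0.3,0]
    - [-0.6,-0.7,0]
    - [-0.9,-1,0]
    - [-0.9,-1,0]
    - [-0.9,-1,0]
  angular:
    - [0,0,0]
    - [0,0,0]
    - [0,0,0]
    - [0,0,0]
    - [0,0,0]
  fingers: [100,100,100,100,100]

```text
clock: 24.55
tool_pos: [0.259, -0.5644, 0.1919]
ee_rot: [[-0.078, 0.997, -0.0], [0.997, 0.078, 0.002], [0.002, -0.0, -1.0]]
contact_force: [0.4, 1.4, -0.1]
gripper_width: 0.997
```

Run:
```python
from h import *
a=robot.capture("top")[:,:,::-1].copy();b=robot.capture("scene")[:,:,::-1].copy()
A=cv2.resize(a[130:235,185:375],None,fx=4.2,fy=4.2,interpolation=cv2.INTER_CUBIC)
t=A.astype(float);A=np.clip(255*(t/255)**.5,0,255).astype(np.uint8)  # brighten the dark tray
B=cv2.resize(b[170:250,80:320],(798,160*798//480-100),interpolation=cv2.INTER_CUBIC)
I=np.vstack([A,cv2.resize(B,(A.shape[1],600-A.shape[0]))]);print(I.shape);cv2.imwrite("pics/end.png",I)
s=robot.sense();print(s["tool_pos"],s["gripper_width"],s["clock"])
```

```text
(600, 798, 3)
[ 0.25990519 -0.56378267  0.19251255] 0.998877884101388 24.65
```

View pics/end.png

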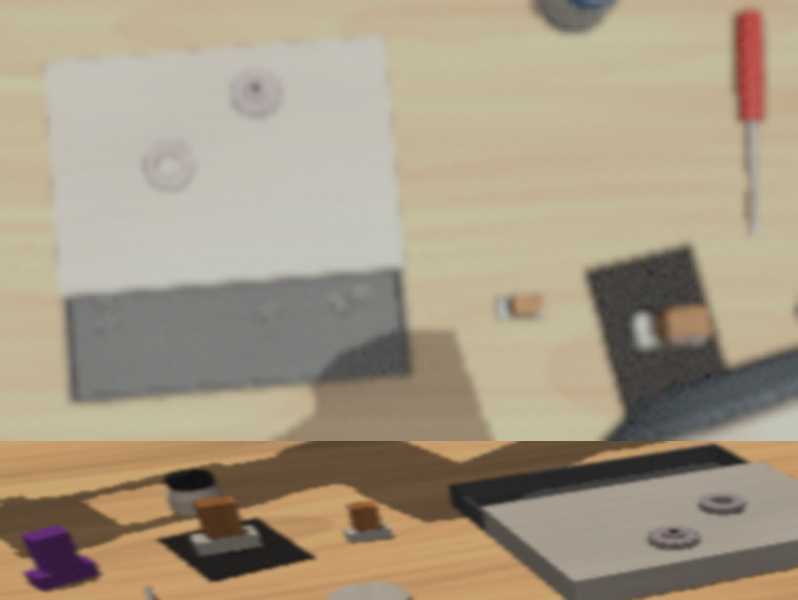

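The final picture shows the scraper upright on the mat and the plate clear. Specks in the tray lie near (103,318), (265,310), (340,305) and (362,290). I need to confirm that the left one is two chips.

Run:
```python
from h import *
a=np.mean([robot.capture("top").astype(float).mean(2) for _ in range(8)],0)
o=cv2.imread("pics/top0.png").mean(2)
C=cv2.resize(np.clip((a[193:230,195:290]-25)*4,0,255).astype(np.uint8),None,fx=8,fy=8,interpolation=cv2.INTER_CUBIC)
cv2.imwrite("pics/tray.png",C)
```

```text
(no output)
```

View pics/tray.png

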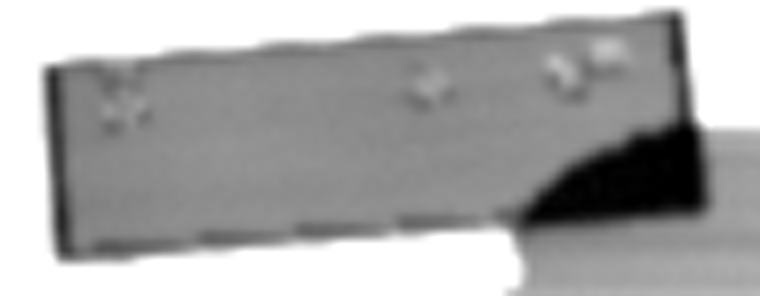

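Run:
```python
from h import *
c,s=np.cos(np.radians(4.5)),np.sin(np.radians(4.5))
for q in[(122,105),(120,72),(430,88),(565,72),(608,52)]:
    for z in(.01,.03):
        d=ray("top",(q[0]+.5)/8-.5+195,(q[1]+.5)/8-.5+193,z)[:2]-[.5729,.0111]
        print(q,z,"station",np.round([c*d[0]+s*d[1],-s*d[0]+c*d[1]],3))
a=np.mean([robot.capture("top").astype(float).mean(2) for _ in range(8)],0)
o=cv2.imread("pics/top0.png").astype(float).mean(2)
print((a-o)[198:210,203:218].round().astype(int));print(a[198:210,203:218].round().astype(int))
```

```text
(122, 105) 0.01 station [-0.118  0.112]
(122, 105) 0.03 station [-0.12  0.11]
(120, 72) 0.01 station [-0.103  0.112]
(120, 72) 0.03 station [-0.105  0.11 ]
(430, 88) 0.01 station [-0.122 -0.027]
(430, 88) 0.03 station [-0.124 -0.027]
(565, 72) 0.01 station [-0.12  -0.088]
(565, 72) 0.03 station [-0.122 -0.087]
(608, 52) 0.01 station [-0.112 -0.108]
(608, 52) 0.03 station [-0.114 -0.107]
[[ 1  0  0  0  1  0  1  0  0  0  2  0 -2  1  0]
 [-1  0 -1  1  0  1  0  0  1 -1 -1 -1 -1  0  0]
 [-1  1  0  0  2  4  4  3  3 -2  2  0  1  0 -1]
 [ 0 -1 -1 -1  0  4  5  5  3 -2 -2  0 -1 -1  1]
 [ 0  0 -1 -1 -4 -5 -3  1  0 -3  0  0  0  0  0]
 [ 1  0  0 -1 -5 -7 -8 -3 -4 -3 -2  1 -1  0  1]
 [ 1  2  0 -1 -3 -6 -3  0 -1 -2  0  0  0  2  1]
 [ 1  0  0  0 -2 -1 -2  1  1  3 -1  1 -1  0  1]
 [ 0  1 -1 -2 -1  3  2  1  3  3 -1 -1  0 -1  1]
 [-2  2  0 -3 -1  2  0  2  2 -3 -7  0  0  1  0]
 [-1  1 -1 -2 -4 -6 -7 -3  1 -4 -5 -1  0  0  0]
 [ 0 -2  1  0 -3 -7 -6 -3 -2 -1 -2  0  0  0  0]]
[[138 137 137 137 137 137 137 138 136 133 126 120 115 111 108]
 [114 110 107 106 106 107 108 108 107 102  93  87  79  73  69]
 [ 78  73  68  66  67  71  71  71  70  65  63  61  59  57  56]
 [ 56  55  54  53  54  58  60  62  60  54  55  58  58  58  58]
 [ 54  56  56  55  52  52  54  57  58  56  57  59  59  59  59]
 [ 55  57  57  57  54  51  52  55  55  55  59  60  60  60  60]
 [ 55  58  58  57  55  53  55  59  58  57  59  60  60  60  61]
 [ 54  57  58  58  57  58  58  60  61  63  61  61  60  61  61]
 [ 54  58  58  57  59  63  61  59  62  62  59  59  60  60  61]
 [ 54  57  58  57  58  61  60  61  62  57  55  58  60  60  61]
 [ 54  57  58  57  56  54  53  58  61  56  56  59  60  60  60]
 [ 53  57  58  58  56  53  53  56  59  59  59  60  60  60  60]]
```

```bash
python3 -c "
from plant import robot
print(robot.sense()['clock'],robot.close_job())"
```

```text
the job is handed in; nothing more can be done
25.45 None
```

The job is handed in at about 25.5 s of the 72 s allowed. I picked up the wooden-grip scraper from the mat and made three straight sweeps toward the tray: two chips on the right, one in the middle, two on the left. I then stood the scraper back on the mat, let go, and backed the arm off.

**Last checks:**
- **Plate and bystanders:** the plate is clear of chips. The gear and ring look unmoved in the pictures, as does everything else in view. The sprayer and wrench were outside the later crops, but the arm never went near them.
- **Scraper:** it stands upright near the middle of the mat, with the gripper open and clear of it.
- **Chips:** four show clearly in the tray, at station x from about -0.112 to -0.122 m. The fifth shows only faintly, at about x = -0.103 to -0.105 m, y = 0.11 m, close against the wall next to the plate. I judged it to be in the tray and below the rim, but its height was not measured.
- **Forces:** readings at the end of each move stayed below about 3 N.

**What failed or ran over:** the automatic mask fit of the scraper's pose failed, so I fitted it from corner points I read off by hand. I viewed 11 pictures, one over the budget of 10.

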